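# Advance the tube rack by one row with the hand wheel

### The arm

A 6-joint arm with a two-finger parallel gripper is mounted at the origin on the work surface. World frame = base frame: x ahead of the robot, y to its left, z up, the work surface at z = 0. Lengths are in m, angles in rad, forces in N, time in s.
With the tool pointing down it reaches from about 0.25 to 0.8 m from the base axis. Payload 8.5 kg.
Tool frame: the origin (TCP) lies between the finger pads; the fingertips stand 14 mm ahead of it and the grasp point (between the pads) lies 5 mm behind it; z points along the fingers, y is the direction in which the jaws open and shut (so a half turn about z gives the same grasp; the last joint's range is limited). The gripper opens to 85 mm and grips with 20 to 120 N. Pads are 22 mm wide; open, the fingers measure 114 mm over their backs; the gripper's body (76 mm by 85 mm) begins 54 mm behind the grasp point. The pads swing forward as they close: fully open they stand 13 mm farther back than shut.
Start: joints at [1.294, 0.238, -0.013, 1.319, 0, 1.571], TCP at [0.143, 0.505, 0.245] pointing down, gripper open.
Joint ranges: [-2.66, 2.66], [-1.03, 1.9], [-1.14, 1.46], [-1.82, 2.27], [-1.45, 1.34], [-3.14, 3.14]. Speed limits (rad/s): [2.22, 2.22, 2.79, 3.14, 3.14, 3.14].

### API

Orientations are given as a unit quaternion [w, x, y, z].
In Python, from station import * gives the robot as it stands.
- The arm moves only by the shell command python3 -m jog 'ROWS' [FORCE]. ROWS is a JSON object of lists of equal length, an entry for each row: "hand": the closure, from 0 (fully open) to 1 (shut); "offset": the shift along the tool's x, y, z in cm, a list of three; "dr": the turn, a rotation vector about the tool's x, y, z in degrees, a list of three. A call has 1 to 5 rows; each row shifts and turns the pose as measured when the row begins, along the tool's axes as they then stand; what a row does not reach is not made up. A row lasts 1/10 s, in which the tool goes at most 50 mm and 8.59 degrees, less where a joint would pass 70% of its speed; a pose out of reach is approached as far as the arm can. A call is refused whole if a number of a shift passes 5 or a number of a turn 8.59, either way. A call with a gripper value outside its range is refused whole. The fingers move at their own pace and stop on an object; FORCE is the grip in N (left out, the last holds). Time passes only in rows, so rows that do not move let the fingers close. It gives the time, the measured TCP pose, the force and the opening at its end, in the units of the state.
- sense(): the state, without advancing time (a new reading comes with each control period).
- capture(name): name is "side" or "top"; returns (picture, depth): 384x512x3 uint8, blue, green, red; 384x512 float32, m along the optical axis (not along the pixel's ray), 0 where there is no reading.
- camera_model(name): a dict with "fx", "fy", "cx", "cy" (pixels), "extrinsics" (4x4, takes a point from world to camera coordinates). Camera axes: x right, y down, z forward; pixel columns grow to the right and rows downward; lengths in m; the calibration is good to about 2 mm. A picture is of the moment at which its call begins. camera_model takes no time and is no camera call.
- close_job(): hands the job in, once; it reports no verdict.
The state is a dict: "clock": time; "q": joint angles; "joint_velocities": joint speeds; "joint_efforts": joint torques, N m; "tool_pos": TCP position; "eef_rot": TCP orientation; "ft_force": force on the tool from outside, world axes, zero at the start; "ft_torque": the same for the moment, N m; "grip_width": finger opening in m.
Only numpy, scipy, OpenCV 4.12 (cv2) and the standard library are available. Lean on these libraries where they do the work, as an engineer would, in place of code of your own. Each camera call takes 0.05 s, during which the arm holds its last target.

### The job

On the dispensing stage, push the hand wheel clockwise (seen from above) by its upright handle through exactly one full turn, so that the handle comes back to the pointer it starts at and the next row of tubes stands under the needle bar. Only push the handle gently with the fingers: do not pinch it or pull it up out of its socket, and do not turn the wheel backwards or run past the pointer. Do not push the rack itself, leave everything else on the bench where it stands, and finish clear of the wheel.

Things in the scene. Friction and masses are not known exactly. Their poses are not given: they have to be found in the camera images.
- wheel (a joint): turn of the hand wheel in rad: 0 at the start (handle at the pointer), growing clockwise seen from above; one full turn is 6.283. It turns about a vertical axis through point hub, stiffly: 2 to 3 N at the handle keeps it moving, it stays where it is left and does not coast. There are no detents and no stop at the end of the turn.
- hub (a point): centre of the top of the wheel's hub, on the vertical axis of the wheel, 115 mm above the bench. The wheel lies level: three flat steel spokes and a round black rim, 176 mm outside diameter; the rim's top is 109 mm, the spokes' top 106 mm above the bench; the hub is 44 mm across and its top (115 mm) stands 9 mm above the spokes.
- handle: upright black handle on one spoke, the only upright thing on the wheel: a round post 18 mm across (16 mm for its lowest 6 mm), from 106 to 159 mm above the bench, 65 mm from the wheel's axis. Its sleeve revolves freely, so a finger rolls round it. It is only plugged into a socket in the spoke (a spring of about 8 N holds it down). Origin on its centre line, 75 mm above the bench; z up.
- handle_top (a point): centre of the top of the upright handle, 159 mm above the bench, 65 mm from the wheel's axis
- pointer (a point): inner tip of the fixed flat aluminium pointer, outside the wheel's rim, 98 mm from the wheel's axis, 107 mm above the bench; its bracket passes under the wheel and rises to 107 mm at 126 mm from the axis. The handle starts in line with it and must end in line with it. The pointer can stand at any side of the wheel.
- carriage: aluminium carriage with a white rack of glass tubes (4 rows of 3, rows 30 mm apart), top of the tubes 116 mm above the bench; the wheel moves it 30 mm away from the wheel per turn. Origin at bench height under the middle of the rack, 225 mm from the wheel's axis at the start; +x points straight away from the wheel. Moves only by the wheel: not to be touched.
- needle_bar (a point): middle of the top of the fixed aluminium bridge over the rack, 165 mm above the bench, 240 mm from the wheel's axis
- bottle: round glass reagent bottle with a screw cap, 72 mm across, 165 mm tall, loose bystander standing on the bench; origin at the centre of its underside
- jar: glass jar with a metal lid, 60 mm across, 65 mm tall, loose bystander standing on the bench; origin at the centre of its underside
- vial_a: amber vial, 28 mm across, 55 mm tall, loose bystander standing on the bench; origin at the centre of its underside
- vial_b: amber vial like the other one, 28 mm across, 55 mm tall, loose bystander standing on the bench; origin at the centre of its underside
- beaker: clear plastic beaker, 60 mm across, 75 mm tall, loose bystander standing on the bench; origin at the centre of its underside
- tip_box: grey open box of pipette tips, 120 x 85 x 55 mm, loose bystander standing on the bench; origin at the centre of its underside

How it is judged:
By the outcome, as a careful person would: the job done as asked, in the order asked, and still so for the second after the job is handed in, with the robot touching nothing.
It also fails if it takes over 64 s, if anything falls off the work surface, if the arm or the gripper's body presses on something with over 40 N, if the wrist force passes 120 N, or if a joint passes its speed limit or range.

## Working session

There is one attempt and no reset: what is moved stays moved. The work goes in short steps, Python scripts to look and compute and a shell command to move; the robot and the scene stay as the last step left them, time stands still between calls to the robot, and variables do not carry over. Pictures are saved under pics/ and viewed, and the job is handed in when it is done.

```bash
mkdir -p pics; ls
python3 - <<'E'
from station import *
import cv2, numpy as np
print(sense())
for n in ("side","top"):
    p,d=capture(n); cv2.imwrite(f"pics/{n}0.png",p); np.save(f"pics/{n}0.npy",d)
    m=camera_model(n); print(n,m)
E
```

```text
pics
{'clock': 0.0, 'q': array([ 1.29398207e+00,  2.38764813e-01, -1.42603176e-02,  1.31921417e+00,
       -2.15683228e-06,  1.57080328e+00]), 'joint_velocities': array([ 0.0005621 ,  0.00110856,  0.00048772, -0.00124   , -0.000907  ,
       -0.0010083 ]), 'joint_efforts': array([ 1.37936353e-03, -5.38774180e+01,  3.46437979e+01,  1.82375475e-02,
        1.52191897e-04, -9.79144573e-06]), 'tool_pos': array([0.14336831, 0.50462324, 0.24468364]), 'eef_rot': array([-9.84695212e-05,  1.37969058e-01,  9.90436277e-01, -7.14734302e-04]), 'ft_force': array([-0.89756741, -0.05811053, -0.21402984]), 'ft_torque': array([-0.00104918, -0.02150762, -0.00150715]), 'grip_width': 0.08524886227689282}
side {'fx': 348.6584385485928, 'fy': 348.6584385485928, 'cx': 256.82040116799686, 'cy': 197.12172770716677, 'extrinsics': array([[ 0.94699322, -0.32103347,  0.01188872, -0.56239866],
       [-0.1683049 , -0.52731246, -0.83283554,  0.12243492],
       [ 0.27363716,  0.78668868, -0.55339283,  0.77573574],
       [ 0.        ,  0.        ,  0.        ,  1.        ]])}
top {'fx': 399.01063984951475, 'fy': 399.01063984951475, 'cx': 250.93152705616075, 'cy': 188.00457165072226, 'extrinsics': array([[ 0.0092573 , -0.99991138, -0.00956703, -0.1371751 ],
       [-0.98700094, -0.0076018 , -0.16053463,  0.55158409],
       [ 0.16044767,  0.01092878, -0.98698384,  1.15002072],
       [ 0.        ,  0.        ,  0.        ,  1.        ]])}
```

View pics/side0.png

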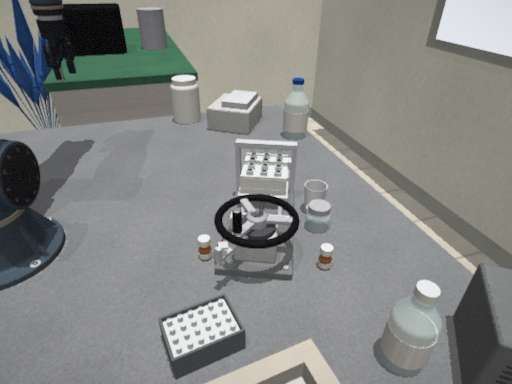

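View pics/top0.png

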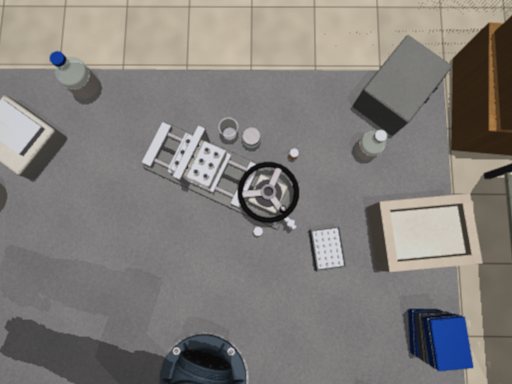

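Run:
```python
import cv2, numpy as np
t=cv2.imread("pics/top0.png"); s=cv2.imread("pics/side0.png")
cv2.imwrite("pics/topc.png",cv2.resize(t[110:250,200:340],None,fx=4.2,fy=4.2,interpolation=cv2.INTER_CUBIC))
cv2.imwrite("pics/sidec.png",cv2.resize(s[180:290,180:340],None,fx=5,fy=5,interpolation=cv2.INTER_CUBIC))
```

```text
(no output)
```

View pics/topc.png

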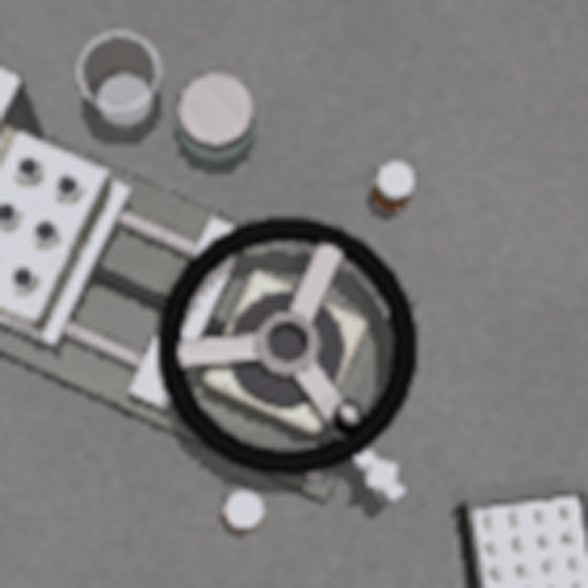

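View pics/sidec.png

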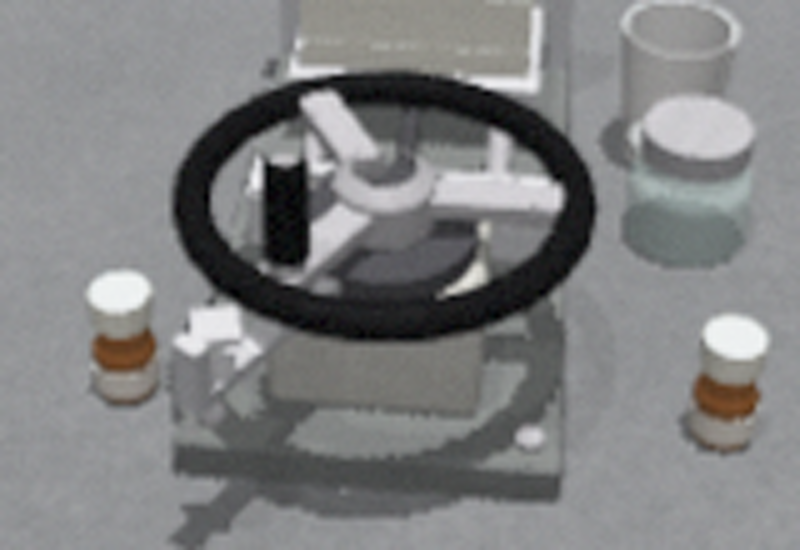

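```bash
cat > h.py <<'E'
from station import *
import numpy as np
def bp(n,u,v,z):
    m=camera_model(n);E=m["extrinsics"];R=E[:3,:3];t=E[:3,3]
    r=R.T@np.array([(u-m["cx"])/m["fx"],(v-m["cy"])/m["fy"],1]);c=-R.T@t
    return c+r*(z-c[2])/r[2]
def pj(n,p):
    m=camera_model(n);E=m["extrinsics"];c=E[:3,:3]@np.array(p)+E[:3,3]
    return np.array([m["fx"]*c[0]/c[2]+m["cx"],m["fy"]*c[1]/c[2]+m["cy"]])
E
python3 - <<'E'
from h import *
T=lambda x,y:(x/4.2+200-.4,y/4.2+110-.4)
S=lambda x,y:(x/5+180-.4,y/5+180-.4)
for nm,a,b,z in [("hub",(288,341),(385,178),.115),("handle",(347,413),(286,157),.159),("pointer",(358,455),None,.107),("rimc",(287.5,343.5),(384,204),.105),
 ("jar",(216,108),(697,125),.065),("beakertop",(119,72),(682,35),.075),("vialR",(397,180),(735,342),.055),("vialL",(243,510),(120,298),.055),("tipbox near corner",(470,506),None,.055)]:
    print(nm,bp("top",*T(*a),z).round(4), bp("side",*S(*b),z).round(4) if b else "")
h=bp("top",*T(288,341),.115);k=bp("top",*T(347,413),.159);p=bp("top",*T(358,455),.107)
print(k-h,np.linalg.norm((k-h)[:2]),np.degrees(np.arctan2(*(k-h)[1::-1])),np.degrees(np.arctan2(*(p-h)[1::-1])),np.linalg.norm((p-h)[:2]))
d=np.load("pics/top0.npy"); print(d[191,268],d[208,282])
E
```

```text
hub [ 0.5336 -0.1817  0.115 ] [ 0.5283 -0.1878  0.115 ]
handle [ 0.4806 -0.218   0.159 ] [ 0.4781 -0.2202  0.159 ]
pointer [ 0.4584 -0.2288  0.107 ] 
rimc [ 0.5335 -0.1817  0.105 ] [ 0.5267 -0.1918  0.105 ]
jar [ 0.7096 -0.1315  0.065 ] [ 0.7057 -0.1295  0.065 ]
beakertop [ 0.7327 -0.0624  0.075 ] [ 0.7275 -0.0681  0.075 ]
vialR [ 0.6601 -0.2614  0.055 ] [ 0.6559 -0.2627  0.055 ]
vialL [ 0.4241 -0.1528  0.055 ] [ 0.421  -0.1576  0.055 ]
tipbox near corner [ 0.4283 -0.31    0.055 ] 
[-0.0529888  -0.03624784  0.044     ] 0.06420061333480571 -145.62529425615625 -147.98091298931354 0.08867279857153405
1.1488988 1.0702199
```

```bash
python3 -m jog '{"hand":[1,1,1,1,1],"offset":[[-3.2,-3.7,0],[-3.2,-3.7,0],[-3.2,-3.7,0],[-3.2,-3.7,0],[-3.2,-3.7,0]],"dr":[[0,0,0],[0,0,0],[0,0,0],[0,0,0],[0,0,0]]}' 20
python3 -m jog '{"hand":[1,1,1,1,1],"offset":[[-3.2,-3.7,0],[-3.2,-3.7,0],[-3.2,-3.7,0],[-3.2,-3.7,0],[-3.2,-3.7,0]],"dr":[[0,0,0],[0,0,0],[0,0,0],[0,0,0],[0,0,0]]}'
```

```text
clock: 0.6
tool_pos: [0.2471, 0.2812, 0.2418]
eef_rot: [-0.001, 0.134, 0.991, -0.002]
ft_force: [1.2, -0.2, -0.3]
grip_width: 0.0121
clock: 1.1
tool_pos: [0.352, 0.0541, 0.2424]
eef_rot: [0.0, 0.132, 0.991, -0.002]
ft_force: [0.8, 1.2, 0.2]
grip_width: 0.0001
```

```bash
python3 -m jog '{"hand":[1,1,1,1,1],"offset":[[-3.3,-3.6,0],[-3.3,-3.6,0],[-3.3,-3.6,0],[-3.3,-3.6,0],[-3.3,-3.6,0]],"dr":[[0,0,0],[0,0,0],[0,0,0],[0,0,0],[0,0,0]]}'
python3 -m jog '{"hand":[1,1,1,1,1],"offset":[[-3.3,-3.6,0],[-1.6,-1.8,0],[0,0,0],[0,0,0],[0,0,0]],"dr":[[0,0,0],[0,0,0],[0,0,8.5],[0,0,8.5],[0,0,8.5]]}'
python3 -m jog '{"hand":[1,1,1,1,1],"offset":[[0,0,0],[0,0,0],[0,0,0],[0,0,0],[0,0,0]],"dr":[[0,0,8.5],[0,0,6],[0,0,0],[0,0,0],[0,0,0]]}'
python3 -c "
from station import *
import numpy as np
from scipy.spatial.transform import Rotation as R
s=sense();print(s);r=R.from_quat(np.roll(s['eef_rot'],-1)).as_matrix();print(r)"
```

```text
clock: 1.6
tool_pos: [0.4632, -0.1701, 0.243]
eef_rot: [0.001, 0.133, 0.991, -0.001]
ft_force: [0.8, 0.7, 0.4]
grip_width: -0.0001
clock: 2.1
tool_pos: [0.4978, -0.2446, 0.2389]
eef_rot: [-0.001, 0.355, 0.935, -0.001]
ft_force: [-0.3, 0.3, 0.2]
grip_width: 0.0002
clock: 2.6
tool_pos: [0.497, -0.2447, 0.2369]
eef_rot: [-0.003, 0.471, 0.882, -0.001]
ft_force: [-0.1, -0.6, -0.0]
grip_width: 0.0002
{'clock': 2.6, 'q': array([-0.45620523,  0.29543208,  0.04436245,  1.32584508, -0.00234705,
        0.52559252]), 'joint_velocities': array([ 0.00022872,  0.00185681, -0.00205837,  0.00060269, -0.00062855,
       -0.02635741]), 'joint_efforts': array([-3.06397432e-02, -5.82177258e+01,  3.45863879e+01,  7.05548516e-02,
       -1.10547742e-02,  1.09799383e-01]), 'tool_pos': array([ 0.497043  , -0.24468008,  0.23689465]), 'eef_rot': array([-0.00301664,  0.47141311,  0.88190643, -0.00127893]), 'ft_force': array([-0.08066778, -0.64838983, -0.00276848]), 'ft_torque': array([0.00533622, 0.03102911, 0.0088352 ]), 'grip_width': 0.00022406584137632028}
[[-5.55521166e-01  8.31476781e-01 -6.52658724e-03]
 [ 8.31492213e-01  5.55536095e-01  5.88377875e-04]
 [ 4.11497733e-03 -5.09995011e-03 -9.99978529e-01]]
```

```bash
python3 -m jog '{"hand":[1,1,1],"offset":[[-1.5,0,2],[0,0,3],[0,0,1.5]],"dr":[[0,0,0],[0,0,0],[0,0,0]]}'
cat > look.py <<'E'
from h import *
import cv2,sys
n=sys.argv[1]
t,_=capture("top"); s,_=capture("side")
cv2.imwrite(f"pics/t{n}.png",t);cv2.imwrite(f"pics/s{n}.png",s)
cv2.imwrite(f"pics/tc{n}.png",cv2.resize(t[145:245,220:345],None,fx=6,fy=6,interpolation=cv2.INTER_CUBIC))
cv2.imwrite(f"pics/sc{n}.png",cv2.resize(s[150:280,180:340],None,fx=4.5,fy=4.5,interpolation=cv2.INTER_CUBIC))
E
python3 look.py 1
```

```text
clock: 2.9
tool_pos: [0.5069, -0.2581, 0.1727]
eef_rot: [-0.0, 0.468, 0.884, -0.001]
ft_force: [-0.8, 1.0, 0.5]
grip_width: 0.0
```

View pics/tc1.png

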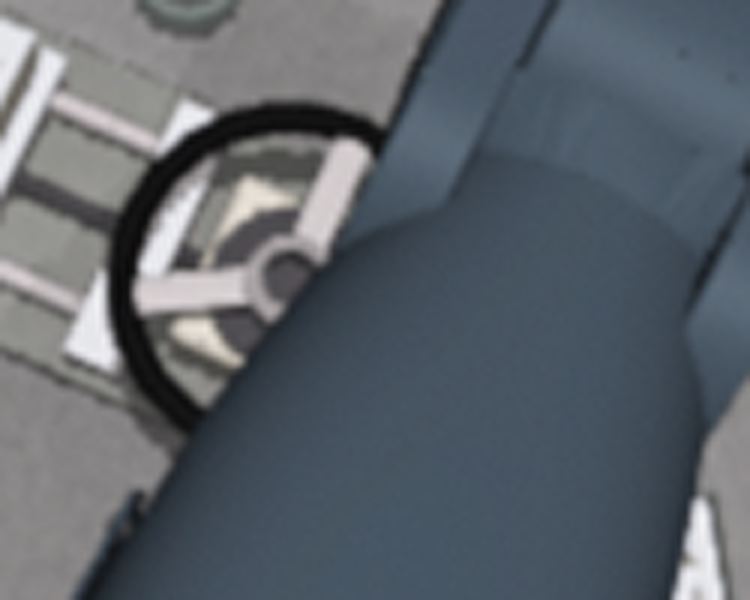

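View pics/sc1.png

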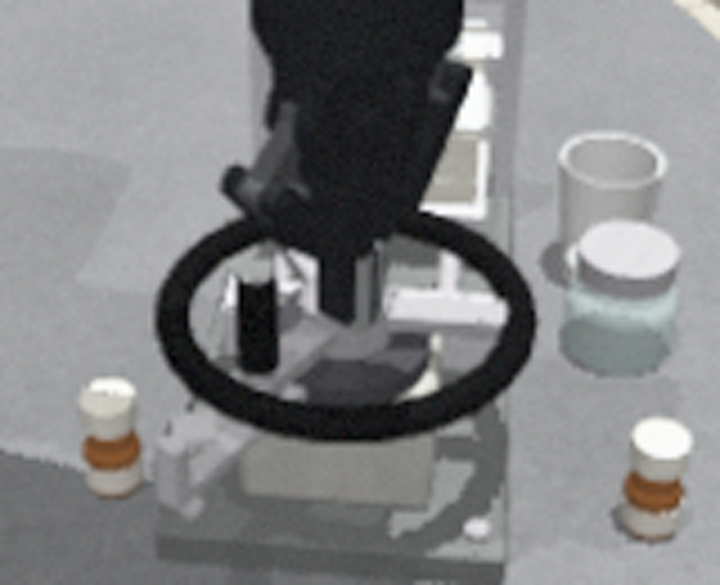

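Run:
```python
from h import *
for p in [(0.5069,-0.2581,0.1587),(0.5069,-0.2581,0.1727),(0.4795,-.219,.159),(0.4795,-.219,.107),(0.531,-.184,.115)]:
    u,v=pj("side",p); print(p,((u-180)*4.5).round(),((v-150)*4.5).round())
```

```text
(0.5069, -0.2581, 0.1587) 352.0 315.0
(0.5069, -0.2581, 0.1727) 352.0 287.0
(0.4795, -0.219, 0.159) 258.0 272.0
(0.4795, -0.219, 0.107) 260.0 370.0
(0.531, -0.184, 0.115) 348.0 288.0
```

```bash
python3 -m jog '{"hand":[1,1,1,1],"offset":[[0,0,2],[0,0,1.3],[0,0,0.3],[0,0,0]],"dr":[[0,0,0],[0,0,0],[0,0,0],[0,0,0]]}'
python3 -m jog '{"hand":[1,1,1,1],"offset":[[0.8,0,0],[0.7,0,0],[0,0,0],[0,0,0]],"dr":[[0,0,0],[0,0,0],[0,0,0],[0,0,0]]}'
python3 look.py 2
```

```text
clock: 3.4
tool_pos: [0.5077, -0.2583, 0.1386]
eef_rot: [0.001, 0.467, 0.884, -0.001]
ft_force: [0.7, 0.4, 0.3]
grip_width: -0.0002
clock: 3.8
tool_pos: [0.4993, -0.245, 0.1413]
eef_rot: [0.002, 0.466, 0.885, -0.001]
ft_force: [0.6, 0.9, 0.7]
grip_width: -0.0003
```

View pics/sc2.png

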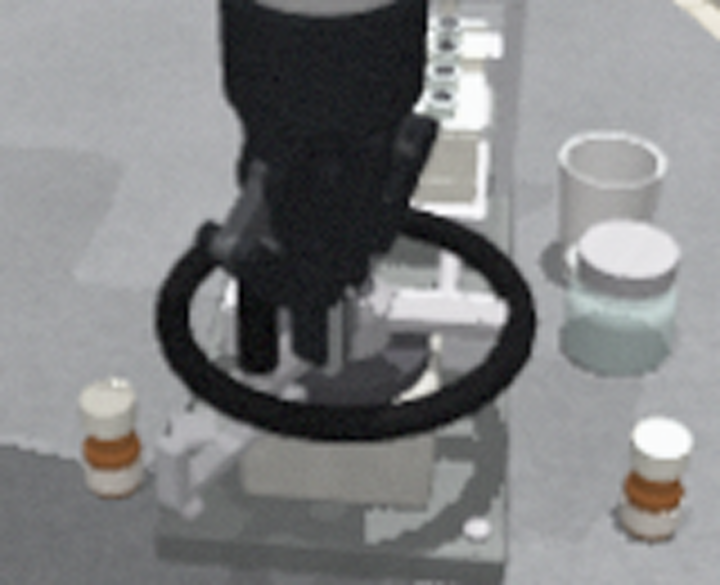

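```bash
python3 -m jog '{"hand":[1,1,1],"offset":[[0.6,0,0.4],[0,0,0],[0,0,0]],"dr":[[0,0,0],[0,0,0],[0,0,0]]}'
cat > st.py <<'E'
from h import *
s=sense();p=s["tool_pos"];H=np.array([.531,-.184]);X=np.array([-.5555,.8315]);Y=np.array([.8315,.5555])
f=s["ft_force"];d=p[:2]-H
from scipy.spatial.transform import Rotation as R
r=R.from_quat(np.roll(s['eef_rot'],-1)).as_matrix()
print("pos",p.round(4),"rad",np.linalg.norm(d).round(4),"ang",np.degrees(np.arctan2(d[1],d[0])).round(1),"F tool x,y,z",(f@r).round(2),"yaw",np.degrees(np.arctan2(r[1,0],r[0,0])).round(1), "q",s["q"].round(3))
E
python3 st.py;  for i in 1 2 3; do python3 -m jog '{"hand":[1],"offset":[[0,0,0]],"dr":[[0,0,0]]}' | grep -E 'pos|force'; done
```

```text
clock: 4.2
tool_pos: [0.4958, -0.24, 0.1367]
eef_rot: [0.002, 0.467, 0.884, -0.001]
ft_force: [-0.3, 0.1, -0.2]
grip_width: 0.0004
pos [ 0.4958 -0.24    0.1367] rad 0.0661 ang -122.1 F tool x,y,z [ 0.26 -0.21  0.17] yaw 124.4 q [-0.45   0.336 -0.162  1.068 -0.002  0.521]
tool_pos: [0.4958, -0.24, 0.1366]
ft_force: [-0.7, -0.5, 0.6]
tool_pos: [0.4958, -0.24, 0.1365]
ft_force: [-0.3, -0.2, -0.1]
tool_pos: [0.4959, -0.24, 0.1365]
ft_force: [0.4, 1.0, 0.2]
```

```bash
python3 -m jog '{"hand":[1,1,1],"offset":[[0.3,0,0],[0,0,0],[0,0,0]],"dr":[[0,0,0],[0,0,0],[0,0,0]]}' >/dev/null; python3 st.py
python3 -m jog '{"hand":[1,1,1],"offset":[[0.1,0,0],[0,0,0],[0,0,0]],"dr":[[0,0,0],[0,0,0],[0,0,0]]}' >/dev/null; python3 st.py
python3 -m jog '{"hand":[1,1,1],"offset":[[0.1,0,0],[0,0,0],[0,0,0]],"dr":[[0,0,0],[0,0,0],[0,0,0]]}' >/dev/null; python3 st.py
```

```text
pos [ 0.494  -0.2375  0.1365] rad 0.065 ang -124.7 F tool x,y,z [-0.23  0.39 -0.14] yaw 124.4 q [-0.447  0.332 -0.168  1.066 -0.002  0.524]
pos [ 0.4935 -0.2366  0.1366] rad 0.0646 ang -125.5 F tool x,y,z [-0.38 -0.05 -0.37] yaw 124.4 q [-0.446  0.33  -0.171  1.065 -0.002  0.525]
pos [ 0.4929 -0.2357  0.1365] rad 0.0642 ang -126.4 F tool x,y,z [ 0.58 -0.59  0.46] yaw 124.4 q [-0.445  0.329 -0.173  1.064 -0.002  0.526]
```

```bash
python3 look.py 3
```

```text
(no output)
```

View pics/sc3.png

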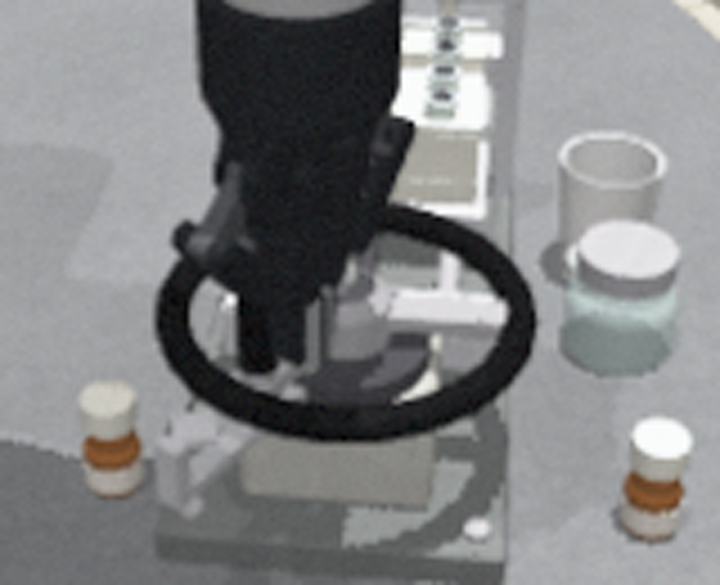

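```bash
for i in 1 2 3; do python3 -m jog '{"hand":[1,1,1],"offset":[[0.06,0,0],[0,0,0],[0,0,0]],"dr":[[0,0,0],[0,0,0],[0,0,0]]}' | grep -E 'pos|force'; python3 st.py; done
```

```text
tool_pos: [0.4925, -0.2352, 0.1365]
ft_force: [0.3, 0.2, -0.1]
pos [ 0.4925 -0.2352  0.1365] rad 0.064 ang -126.9 F tool x,y,z [-0.02  0.4   0.12] yaw 124.4 q [-0.444  0.328 -0.174  1.064 -0.002  0.527]
tool_pos: [0.4921, -0.2347, 0.1365]
ft_force: [0.2, -0.3, 0.2]
pos [ 0.4921 -0.2347  0.1365] rad 0.0638 ang -127.5 F tool x,y,z [-0.39  0.03 -0.16] yaw 124.4 q [-0.444  0.327 -0.176  1.063 -0.002  0.527]
tool_pos: [0.492, -0.2343, 0.1366]
ft_force: [0.1, -0.1, -0.2]
pos [ 0.492  -0.2343  0.1366] rad 0.0637 ang -127.8 F tool x,y,z [-0.15  0.06  0.18] yaw 124.4 q [-0.443  0.326 -0.177  1.063 -0.003  0.528]
```

```bash
python3 -m jog '{"hand":[1,1,1],"offset":[[0.06,0,0],[0,0,0],[0,0,0]],"dr":[[0,0,0],[0,0,0],[0,0,0]]}' |grep force; python3 st.py
python3 -m jog '{"hand":[1,1,1],"offset":[[0.06,0,0],[0,0,0],[0,0,0]],"dr":[[0,0,0],[0,0,0],[0,0,0]]}' |grep force; python3 st.py
python3 -m jog '{"hand":[1,1,1],"offset":[[0.06,0,0],[0,0,0],[0,0,0]],"dr":[[0,0,0],[0,0,0],[0,0,0]]}' |grep force; python3 st.py
```

```text
ft_force: [1.0, -0.9, -0.6]
pos [ 0.4918 -0.2341  0.1366] rad 0.0636 ang -128.1 F tool x,y,z [-1.3   0.37  0.63] yaw 124.4 q [-0.443  0.326 -0.178  1.062 -0.003  0.529]
ft_force: [0.0, -1.5, -1.2]
pos [ 0.4916 -0.2337  0.1366] rad 0.0634 ang -128.5 F tool x,y,z [-1.29 -0.83  1.16] yaw 124.4 q [-0.442  0.325 -0.179  1.061 -0.003  0.529]
ft_force: [0.8, -0.4, -1.6]
pos [ 0.4913 -0.2332  0.1366] rad 0.0633 ang -128.9 F tool x,y,z [-0.75  0.4   1.6 ] yaw 124.3 q [-0.441  0.324 -0.18   1.06  -0.003  0.53 ]
```

```bash
cat > plan.py <<'E'
from h import *
import sys
from scipy.optimize import brentq, minimize_scalar
from scipy.spatial.transform import Rotation as R
H=np.array([.532,-.1834]);P0=np.radians(-145.6);HX,HY=.011,.0145
X0=np.array([-.5650,.8251]) # nominal, overwritten
def wp(a,r):   # TCP xy for handle advance a (deg)
    p=P0-np.radians(a); h=H+.065*np.array([np.cos(p),np.sin(p)]); t=np.array([np.sin(p),-np.cos(p)])
    tt=r[:2,:2].T@t
    def g(L):
        c=np.abs(tt*L)-[HX,HY]; return np.linalg.norm(np.maximum(c,0))-.009
    return h-brentq(g,.0195,.05)*t
s=sense();r=R.from_quat(np.roll(s['eef_rot'],-1)).as_matrix();p=s["tool_pos"]
lo=float(sys.argv[1]);step=float(sys.argv[2]);n=int(sys.argv[3]) if len(sys.argv)>3 else 5
aa=np.arange(lo-20,lo+45,.25);W=np.array([wp(a,r) for a in aa]);i=np.argmin(np.linalg.norm(W-p[:2],axis=1));a=aa[i]
f=s["ft_force"]
print("clock",s["clock"],"a",a,"off",((p[:2]-W[i])*1e3).round(1),"z",p[2].round(4),"F",f.round(1),"yaw",np.degrees(np.arctan2(r[1,0],r[0,0])).round(1),"tilt",(r[:2,2]).round(3),"Xc",(p[:2]@np.array([-.5555,.8315])).round(4))
q=p.copy();out=[]
for k in range(1,n+1):
    w=np.append(wp(a+step*k,r),p[2]+(.1365-p[2])*k/n);out.append(((r.T@(w-q))*100).round(2).tolist());q=w
print(out, "total", ((r.T@(q-p))*100).round(2))
E
python3 plan.py 2 6
```

```text
clock 7.3 a 0.75 off [2.3 2.8] z 0.1366 F [ 0.8 -0.4 -1.6] yaw 124.3 tilt [ 0.004 -0.006] Xc -0.4668
[[0.57, -0.52, -0.0], [0.67, -0.1, -0.0], [0.65, -0.04, -0.0], [0.63, 0.01, -0.0], [0.6, 0.05, -0.0]] total [ 3.13 -0.6  -0.01]
```

```bash
python3 -m jog '{"hand":[1,1,1,1,1],"offset":[[0.55,-0.2,0],[0.65,-0.2,0],[0.65,-0.1,0],[0.6,0,0],[0.6,0.05,0]],"dr":[[0,0,0],[0,0,0],[0,0,0],[0,0,0],[0,0,0]]}' |grep force; python3 plan.py 20 6; python3 look.py 4
```

```text
ft_force: [0.9, -2.9, -1.0]
clock 7.8 a 31.25 off [0.9 0.5] z 0.1366 F [ 0.9 -2.9 -1. ] yaw 124.3 tilt [ 0.006 -0.007] Xc -0.4351
[[0.57, -0.02, -0.0], [0.59, 0.15, -0.0], [0.63, 0.25, -0.0], [0.64, 0.36, -0.0], [0.63, 0.48, -0.0]] total [ 3.05  1.2  -0.01]
```

View pics/sc4.png

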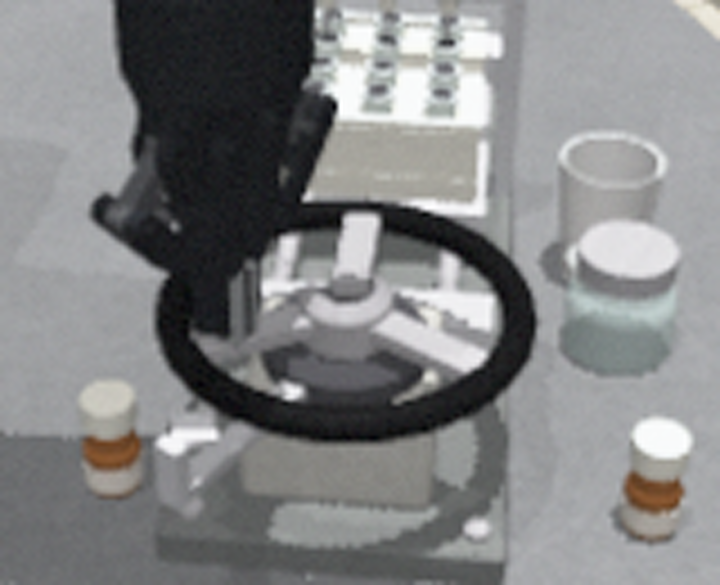

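```bash
python3 -m jog '{"hand":[1,1,1,1,1],"offset":[[0.57,0,0],[0.6,0.15,0],[0.63,0.25,0],[0.64,0.36,0],[0.63,0.48,0]],"dr":[[0,0,0],[0,0,0],[0,0,0],[0,0,0],[0,0,0]]}' |grep force; python3 plan.py 55 6
```

```text
ft_force: [-0.7, -2.9, 1.5]
clock 8.4 a 63.0 off [-1.4  0. ] z 0.1365 F [-0.7 -2.9  1.5] yaw 124.3 tilt [ 0.005 -0.007] Xc -0.4019
[[0.49, 0.72, -0.0], [0.48, 0.65, -0.0], [0.4, 0.67, -0.0], [0.32, 0.68, -0.0], [0.25, 0.68, -0.0]] total [ 1.95  3.39 -0.02]
```

```bash
python3 -m jog '{"hand":[1,1,1,1,1],"offset":[[0.5,0.65,0],[0.48,0.65,0],[0.4,0.67,0],[0.32,0.68,0],[0.25,0.68,0]],"dr":[[0,0,0],[0,0,0],[0,0,0],[0,0,0],[0,0,0]]}' |grep force; python3 plan.py 90 6
```

```text
ft_force: [-2.3, -2.0, 1.5]
clock 8.9 a 95.25 off [-2.6  2.2] z 0.1361 F [-2.3 -2.   1.5] yaw 124.3 tilt [ 0.002 -0.006] Xc -0.378
[[-0.18, 0.77, -0.01], [0.1, 0.66, -0.01], [0.04, 0.64, -0.01], [-0.01, 0.63, -0.01], [-0.1, 0.68, -0.01]] total [-0.14  3.38 -0.04]
```

```bash
python3 -m jog '{"hand":[1,1,1,1,1],"offset":[[0,0.7,0],[0,0.66,0],[0,0.64,0],[-0.03,0.64,0],[-0.1,0.68,0]],"dr":[[0,0,0],[0,0,0],[0,0,0],[0,0,0],[0,0,0]]}' |grep force; python3 plan.py 125 6; python3 look.py 5
```

```text
ft_force: [-2.8, 1.0, 2.3]
clock 9.4 a 127.25 off [-0.6  1.4] z 0.1357 F [-2.8  1.   2.3] yaw 124.4 tilt [ 0.001 -0.005] Xc -0.3781
[[-0.39, 0.7, -0.02], [-0.37, 0.73, -0.02], [-0.5, 0.72, -0.02], [-0.58, 0.65, -0.01], [-0.61, 0.55, -0.01]] total [-2.45  3.36 -0.08]
```

View pics/sc5.png

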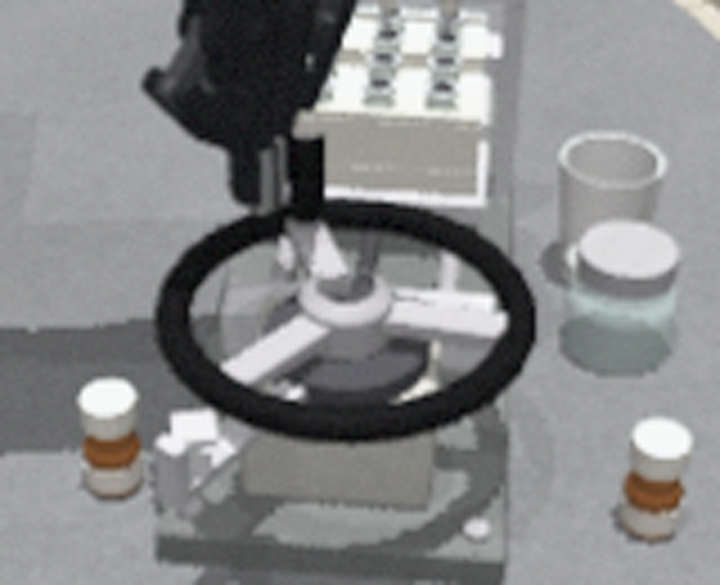

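View pics/t5.png

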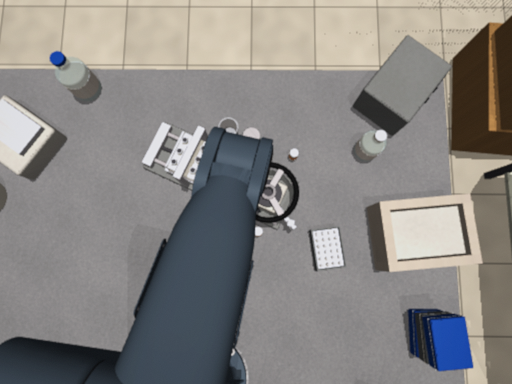

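```bash
python3 -m jog '{"hand":[1,1,1,1,1],"offset":[[-0.35,0.68,0],[-0.37,0.7,0],[-0.48,0.7,0],[-0.57,0.64,0],[-0.61,0.55,0]],"dr":[[0,0,0],[0,0,0],[0,0,0],[0,0,0],[0,0,0]]}' |grep force; python3 plan.py 155 6
```

```text
ft_force: [-2.3, 2.1, 1.9]
clock 10.0 a 158.25 off [0.2 1.1] z 0.1355 F [-2.3  2.1  1.9] yaw 124.4 tilt [ 0.    -0.003] Xc -0.4026
[[-0.72, 0.37, -0.02], [-0.66, 0.37, -0.02], [-0.68, 0.29, -0.02], [-0.68, 0.22, -0.02], [-0.68, 0.15, -0.02]] total [-3.42  1.4  -0.09]
```

```bash
python3 -m jog '{"hand":[1,1,1,1,1],"offset":[[-0.68,0.37,-0.02],[-0.66,0.36,-0.02],[-0.68,0.29,-0.02],[-0.68,0.22,-0.02],[-0.68,0.15,-0.02]],"dr":[[0,0,0],[0,0,0],[0,0,0],[0,0,0],[0,0,0]]}' |grep force; python3 plan.py 190 6
```

```text
ft_force: [-2.0, 2.7, -1.0]
clock 10.5 a 190.75 off [1.1 1.1] z 0.1356 F [-2.   2.7 -1. ] yaw 124.4 tilt [-0.001 -0.002] Xc -0.4391
[[-0.69, -0.09, -0.02], [-0.64, 0.01, -0.02], [-0.61, -0.04, -0.02], [-0.58, -0.07, -0.02], [-0.57, -0.11, -0.02]] total [-3.09 -0.3  -0.08]
```

```bash
python3 -m jog '{"hand":[1,1,1,1,1],"offset":[[-0.65,0,-0.02],[-0.64,0,-0.02],[-0.61,-0.04,-0.02],[-0.58,-0.07,-0.02],[-0.57,-0.12,-0.02]],"dr":[[0,0,0],[0,0,0],[0,0,0],[0,0,0],[0,0,0]]}' |grep force; python3 plan.py 220 6
```

```text
ft_force: [-0.5, 1.8, -2.3]
clock 11.0 a 222.75 off [1.3 0.3] z 0.1362 F [-0.5  1.8 -2.3] yaw 124.4 tilt [-0.001 -0.001] Xc -0.4725
[[-0.58, -0.37, -0.01], [-0.64, -0.35, -0.01], [-0.63, -0.47, -0.01], [-0.59, -0.59, -0.0], [-0.52, -0.64, -0.0]] total [-2.95 -2.41 -0.03]
```

```bash
python3 -m jog '{"hand":[1,1,1,1,1],"offset":[[-0.58,-0.32,0],[-0.63,-0.37,0],[-0.62,-0.47,0],[-0.58,-0.58,0],[-0.52,-0.63,0]],"dr":[[0,0,0],[0,0,0],[0,0,0],[0,0,0],[0,0,0]]}' |grep force; python3 plan.py 252 6; python3 look.py 6
```

```text
ft_force: [2.7, 1.9, -2.0]
clock 11.5 a 254.5 off [ 2.7 -1. ] z 0.1368 F [ 2.7  1.9 -2. ] yaw 124.5 tilt [ 0.003 -0.002] Xc -0.506
[[-0.17, -0.83, 0.01], [-0.33, -0.68, 0.01], [-0.25, -0.68, 0.01], [-0.18, -0.68, 0.01], [-0.12, -0.67, 0.01]] total [-1.05 -3.53  0.03]
```

View pics/sc6.png

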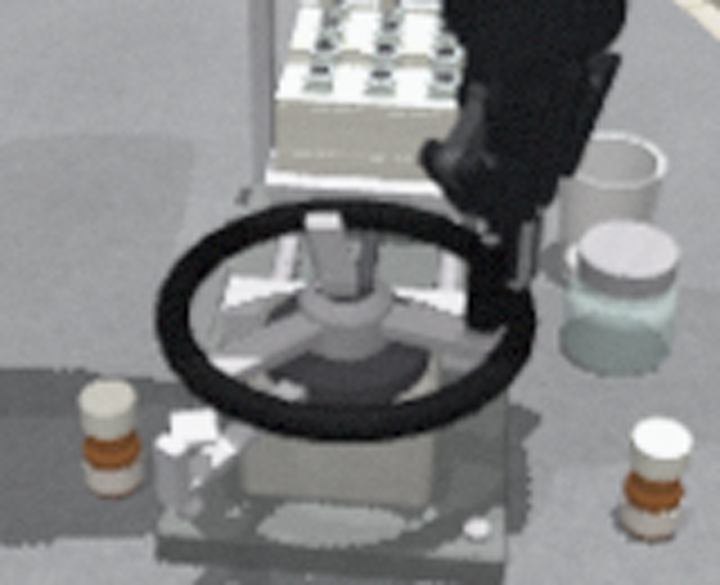

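```bash
python3 -m jog '{"hand":[1,1,1,1,1],"offset":[[-0.28,-0.72,0.01],[-0.3,-0.68,0.01],[-0.25,-0.68,0.01],[-0.18,-0.68,0.01],[-0.12,-0.67,0.01]],"dr":[[0,0,0],[0,0,0],[0,0,0],[0,0,0],[0,0,0]]}' |grep force; python3 plan.py 286 5
```

```text
ft_force: [2.7, 1.4, -0.6]
clock 12.1 a 286.0 off [ 1.  -1.4] z 0.1371 F [ 2.7  1.4 -0.6] yaw 124.4 tilt [ 0.004 -0.003] Xc -0.5189
[[0.12, -0.55, 0.01], [-0.02, -0.52, 0.01], [0.03, -0.54, 0.01], [0.1, -0.58, 0.01], [0.18, -0.6, 0.01]] total [ 0.41 -2.79  0.05]
```

```bash
python3 -m jog '{"hand":[1,1,1,1,1],"offset":[[0.05,-0.55,0.01],[0,-0.53,0.01],[0.04,-0.54,0.01],[0.1,-0.58,0.01],[0.18,-0.6,0.01]],"dr":[[0,0,0],[0,0,0],[0,0,0],[0,0,0],[0,0,0]]}' |grep force; python3 plan.py 312 4; python3 look.py 7
```

```text
ft_force: [2.6, -1.1, 0.6]
clock 12.6 a 312.75 off [ 0.5 -2.6] z 0.1371 F [ 2.6 -1.1  0.6] yaw 124.4 tilt [ 0.005 -0.006] Xc -0.5168
[[0.47, -0.39, 0.01], [0.28, -0.49, 0.01], [0.34, -0.48, 0.01], [0.38, -0.45, 0.01], [0.4, -0.41, 0.01]] total [ 1.87 -2.21  0.04]
```

View pics/sc7.png

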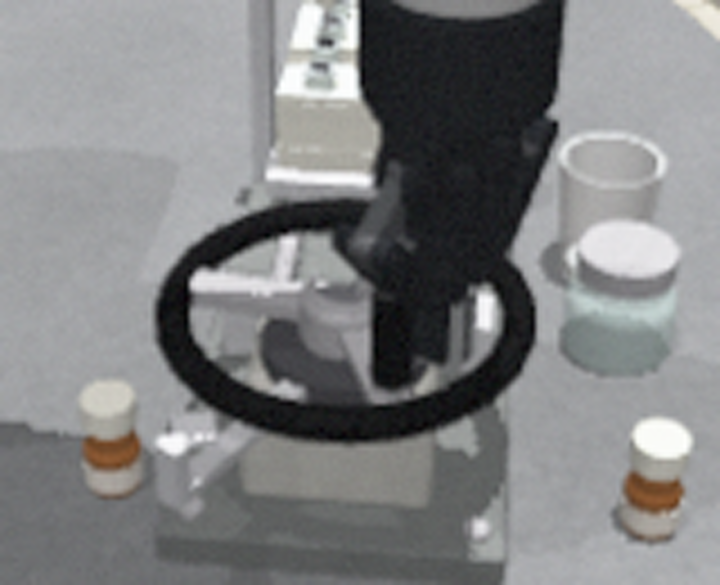

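```bash
python3 -m jog '{"hand":[1,1,1,1,1],"offset":[[0.35,-0.42,0],[0.3,-0.47,0.01],[0.34,-0.47,0.01],[0.38,-0.45,0.01],[0.4,-0.41,0]],"dr":[[0,0,0],[0,0,0],[0,0,0],[0,0,0],[0,0,0]]}' |grep force; python3 plan.py 333 3
```

```text
ft_force: [1.6, -2.3, -0.3]
clock 13.2 a 333.75 off [-0.2 -1. ] z 0.137 F [ 1.6 -2.3 -0.3] yaw 124.4 tilt [ 0.006 -0.007] Xc -0.498
[[0.38, -0.2, 0.01], [0.32, -0.25, 0.01], [0.32, -0.23, 0.01], [0.33, -0.21, 0.01], [0.33, -0.19, 0.01]] total [ 1.67 -1.07  0.03]
```

```bash
python3 -m jog '{"hand":[1,1,1,1,1],"offset":[[0.35,-0.22,0],[0.32,-0.25,0],[0.32,-0.23,0],[0.3,-0.2,0],[0,0,0]],"dr":[[0,0,0],[0,0,0],[0,0,0],[0,0,0],[0,0,0]]}' |grep force; python3 plan.py 346 2;python3 look.py 8
```

```text
ft_force: [0.7, -1.0, -0.3]
clock 13.7 a 347.75 off [-0.4 -1.1] z 0.1369 F [ 0.7 -1.  -0.3] yaw 124.3 tilt [ 0.004 -0.007] Xc -0.4831
[[0.29, -0.02, 0.01], [0.22, -0.11, 0.01], [0.23, -0.1, 0.01], [0.23, -0.09, 0.01], [0.23, -0.08, 0.01]] total [ 1.19 -0.41  0.03]
```

View pics/sc8.png

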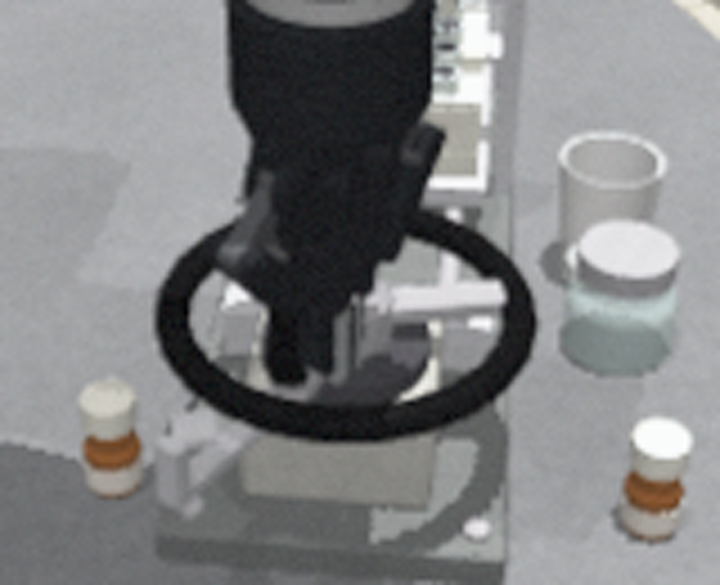

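```bash
python3 -m jog '{"hand":[1,1,1,1,1],"offset":[[0.28,-0.05,0],[0.25,-0.1,0],[0.25,-0.1,0],[0.25,-0.08,0],[0,0,0]],"dr":[[0,0,0],[0,0,0],[0,0,0],[0,0,0],[0,0,0]]}' |grep force; python3 plan.py 356 1; python3 st.py
```

```text
ft_force: [0.7, -1.4, 0.4]
clock 14.3 a 356.25 off [0.4 0.5] z 0.1367 F [ 0.7 -1.4  0.4] yaw 124.4 tilt [ 0.005 -0.007] Xc -0.4727
[[0.09, -0.1, 0.0], [0.11, -0.04, 0.0], [0.11, -0.04, 0.0], [0.11, -0.04, 0.0], [0.11, -0.03, 0.0]] total [ 0.54 -0.25  0.02]
pos [ 0.4936 -0.2388  0.1367] rad 0.0663 ang -124.3 F tool x,y,z [-1.54 -0.14 -0.39] yaw 124.4 q [-0.448  0.33  -0.171  1.063 -0.004  0.523]
```

```bash
python3 -m jog '{"hand":[1,1,1,1,1],"offset":[[-1,0,0],[-1.5,0,0],[0,0,-3],[0,0,-4.5],[0,0,-3]],"dr":[[0,0,0],[0,0,0],[0,0,0],[0,0,0],[0,0,0]]}'
python3 -m jog '{"hand":[1,1,1,1,1],"offset":[[4.5,1.5,0],[4.5,1.5,0],[4.5,1.5,0],[4.5,1.5,0],[4.5,1.5,0]],"dr":[[0,0,0],[0,0,0],[0,0,0],[0,0,0],[0,0,0]]}'
python3 -m jog '{"hand":[1,1,1,1,1],"offset":[[4.5,1.5,0],[4.5,1.5,0],[4.5,1.5,0],[0,0,0],[0,0,0]],"dr":[[0,0,0],[0,0,0],[0,0,0],[0,0,0],[0,0,0]]}'
python3 look.py 9
```

```text
clock: 14.8
tool_pos: [0.5056, -0.2592, 0.2392]
eef_rot: [-0.003, 0.466, 0.885, -0.002]
ft_force: [0.4, -0.6, -0.1]
grip_width: -0.0001
clock: 15.3
tool_pos: [0.4443, -0.0318, 0.2425]
eef_rot: [0.001, 0.471, 0.882, -0.001]
ft_force: [1.3, 0.1, 0.2]
grip_width: -0.0
clock: 15.8
tool_pos: [0.4035, 0.115, 0.2425]
eef_rot: [0.0, 0.467, 0.884, -0.001]
ft_force: [1.2, 0.0, 1.0]
grip_width: -0.0001
```

View pics/tc9.png

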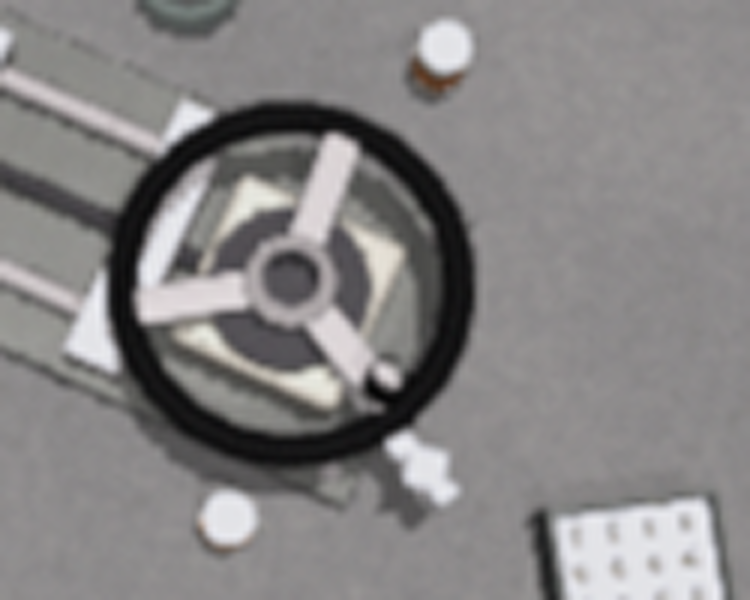

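View pics/sc9.png

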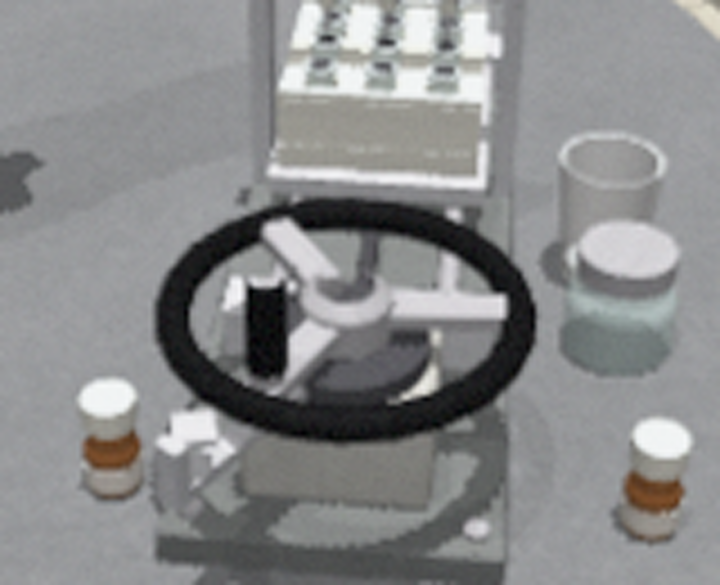

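Run:
```python
import cv2
t=cv2.imread("pics/top0.png"); s=cv2.imread("pics/side0.png")
cv2.imwrite("pics/tc0.png",cv2.resize(t[145:245,220:345],None,fx=6,fy=6,interpolation=cv2.INTER_CUBIC))
cv2.imwrite("pics/sc0.png",cv2.resize(s[150:280,180:340],None,fx=4.5,fy=4.5,interpolation=cv2.INTER_CUBIC))
```

```text
(no output)
```

View pics/tc0.png

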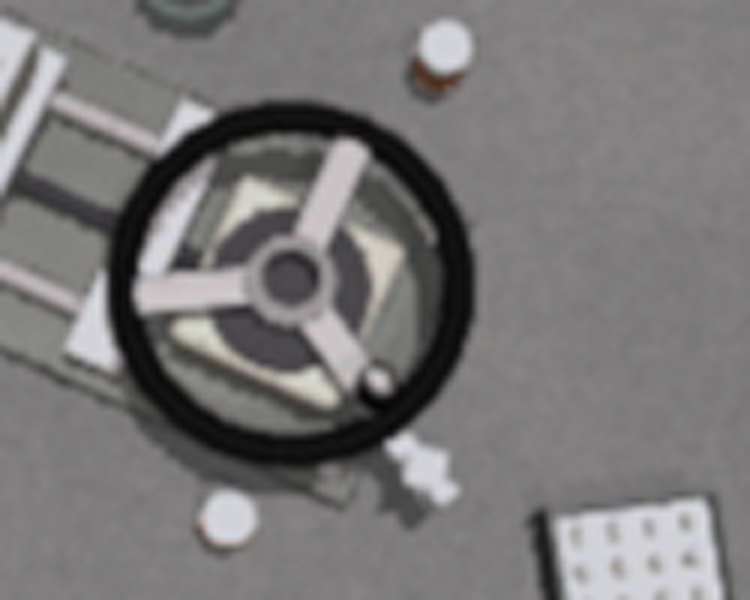

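View pics/sc0.png

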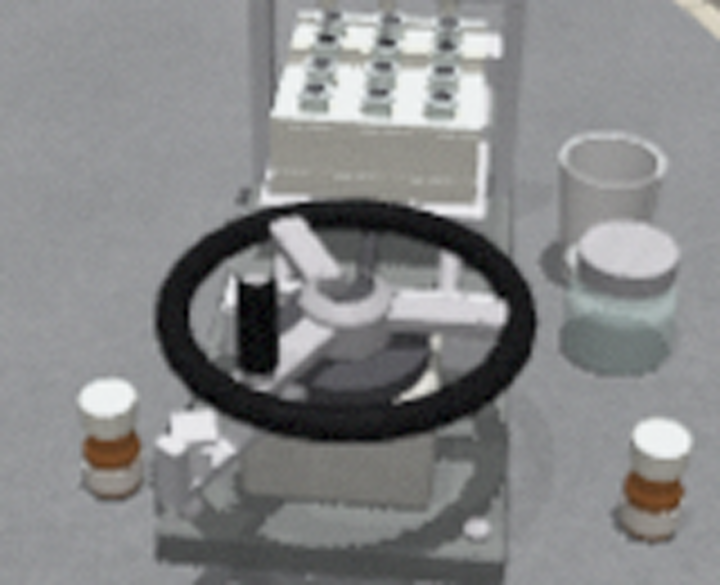

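```bash
cat > cmp.py <<'E'
from h import *
import cv2,sys
from scipy.ndimage import map_coordinates
n=sys.argv[1]
H=np.array([.532,-.1834]);P0=-145.6
def hp(a,z): 
    p=np.radians(P0-a); return np.array([*(H+.065*np.array([np.cos(p),np.sin(p)])),z])
for c,(a,b) in {"top":("pics/top0.png",f"pics/t{n}.png"),"side":("pics/side0.png",f"pics/s{n}.png")}.items():
    A=cv2.cvtColor(cv2.imread(a),6).astype(float);B=cv2.cvtColor(cv2.imread(b),6).astype(float)
    # spoke pixels: for each angle offset, warp start image spokes at plane z=.106 by rotation & compare; report best
    rr,tt=np.meshgrid(np.linspace(.027,.072,40),np.arange(0,360,.5),indexing="ij")
    def polar(I,off=(0,0)):
        pts=np.stack([H[0]+off[0]+rr*np.cos(np.radians(tt)),H[1]+off[1]+rr*np.sin(np.radians(tt)),np.full(rr.shape,.106)],-1)
        m=camera_model(c);E=m["extrinsics"];q=pts@E[:3,:3].T+E[:3,3]
        return map_coordinates(I,[m["fy"]*q[...,1]/q[...,2]+m["cy"],m["fx"]*q[...,0]/q[...,2]+m["cx"]],order=1)
    off=((.0015,.0017) if c=="top" else (-.0045,-.006))
    a0=polar(A,off);b0=polar(B,off)
    # spoke-angle by bright-edge: for each spoke, brightness>170 mask centroid in the window
    for k in range(3):
        cen=P0+120*k; d=(tt-cen+180)%360-180; w=(abs(d)<28)
        res=[]
        for Q in (a0,b0):
            bright=np.clip((Q-165)/30,0,1)*w; res.append((bright*d).sum()/max(bright.sum(),1e-9))
        print(c,k,"start/now deg",np.round(res,2),"diff (ccw lag)",round(res[1]-res[0],2))
    # handle template
    u,v=pj(c,hp(0,.140)+np.array([*off,0])); u,v=int(round(u)),int(round(v)); s=6
    T=A[v-s-3:v+s+3,u-s:u+s+1].astype(np.float32)
    U=lambda I:cv2.resize(I.astype(np.float32),None,fx=8,fy=8,interpolation=cv2.INTER_CUBIC)
    S=B[v-s-11:v+s+11,u-s-8:u+s+9]
    R=cv2.matchTemplate(U(S),U(T),cv2.TM_CCOEFF_NORMED);_,mv,_,ml=cv2.minMaxLoc(R)
    e=pj(c,hp(-4,.14))-pj(c,hp(0,.14))
    print(c,"handle shift px",ml[0]/8-8,ml[1]/8-8,"score",round(mv,3),"expected for 4deg short",e.round(2))
E
python3 cmp.py 9
```

```text
top 0 start/now deg [-4.22 -1.09] diff (ccw lag) 3.14
top 1 start/now deg [1.27 5.15] diff (ccw lag) 3.88
top 2 start/now deg [0.28 1.78] diff (ccw lag) 1.5
top handle shift px 1.25 -0.875 score 0.965 expected for 4deg short [ 1.34 -0.97]
side 0 start/now deg [-5.7   0.14] diff (ccw lag) 5.84
side 1 start/now deg [13.76 14.91] diff (ccw lag) 1.15
side 2 start/now deg [0.48 1.33] diff (ccw lag) 0.85
side handle shift px 1.875 0.875 score 0.966 expected for 4deg short [1.92 0.86]
```

```bash
python3 -m jog '{"hand":[1,1,1,1,1],"offset":[[-4.5,-1.5,0],[-4.5,-1.5,0],[-4.5,-1.5,0],[-4.5,-1.5,0],[-4.5,-1.5,0]],"dr":[[0,0,0],[0,0,0],[0,0,0],[0,0,0],[0,0,0]]}'
python3 -m jog '{"hand":[1,1,1,1,1],"offset":[[-4.5,-1.5,0],[-4.5,-1.5,0],[-4.5,-1.5,0],[-0.8,-0.3,0],[0,0,0]],"dr":[[0,0,0],[0,0,0],[0,0,0],[0,0,0],[0,0,0]]}'; python3 st.py
```

```text
clock: 16.4
tool_pos: [0.4698, -0.1234, 0.2426]
eef_rot: [0.0, 0.468, 0.884, 0.0]
ft_force: [1.7, 0.3, 0.1]
grip_width: -0.0003
clock: 16.9
tool_pos: [0.5056, -0.2878, 0.2403]
eef_rot: [-0.0, 0.478, 0.878, -0.001]
ft_force: [0.7, 0.8, 0.5]
grip_width: -0.0003
pos [ 0.5056 -0.2878  0.2403] rad 0.1068 ang -103.8 F tool x,y,z [ 0.26  1.04 -0.48] yaw 122.9 q [-5.170e-01  3.390e-01  1.160e-01  1.349e+00 -1.000e-03  4.800e-01]
```

```bash
python3 -m jog '{"hand":[1,1,1],"offset":[[1.8,1.6,0],[0,0,0],[0,0,0]],"dr":[[0,0,-1.5],[0,0,0],[0,0,0]]}'
python3 st.py; python3 plan.py 340 1
```

```text
clock: 17.2
tool_pos: [0.5067, -0.2654, 0.2394]
eef_rot: [-0.002, 0.469, 0.883, -0.001]
ft_force: [-0.2, 0.0, -0.1]
grip_width: -0.0003
pos [ 0.5067 -0.2654  0.2394] rad 0.085 ang -106.6 F tool x,y,z [ 0.11 -0.15  0.09] yaw 124.1 q [-4.820e-01  3.240e-01  9.200e-02  1.342e+00 -1.000e-03  4.940e-01]
clock 17.2 a 339.25 off [ -5.7 -16.5] z 0.2394 F [-0.2  0.  -0.1] yaw 124.1 tilt [-0.003  0.001] Xc -0.5022
[[1.14, 1.32, 2.06], [0.1, -0.07, 2.06], [0.1, -0.07, 2.06], [0.1, -0.07, 2.06], [0.1, -0.07, 2.06]] total [ 1.56  1.05 10.29]
```

```bash
python3 -m jog '{"hand":[1,1,1,1,1],"offset":[[0,0.3,3.5],[0,0,4],[0,0,2.3],[0,0,0.4],[0,0,0]],"dr":[[0,0,-0.3],[0,0,0],[0,0,0],[0,0,0],[0,0,0]]}'
python3 plan.py 340 1;python3 st.py
```

```text
clock: 17.7
tool_pos: [0.5086, -0.2638, 0.1374]
eef_rot: [0.001, 0.466, 0.885, -0.001]
ft_force: [-0.2, -0.4, 1.0]
grip_width: -0.0
clock 17.7 a 338.5 off [ -4.7 -14.5] z 0.1374 F [-0.2 -0.4  1. ] yaw 124.4 tilt [ 0.001 -0.002] Xc -0.5019
[[1.04, 1.13, 0.01], [0.11, -0.08, 0.02], [0.11, -0.08, 0.02], [0.11, -0.07, 0.02], [0.11, -0.07, 0.02]] total [1.47 0.83 0.08]
pos [ 0.5086 -0.2638  0.1374] rad 0.0829 ang -105.7 F tool x,y,z [-0.25 -0.38 -1.01] yaw 124.4 q [-4.780e-01  3.730e-01 -1.020e-01  1.094e+00 -1.000e-03  4.930e-01]
```

Forward 27 mm in X, then 2 mm steps to contact.

```bash
python3 -m jog '{"hand":[1,1,1,1,1],"offset":[[1.2,0,0],[0.8,0,0],[0.5,0,0.05],[0,0,0],[0,0,0]],"dr":[[0,0,0],[0,0,0],[0,0,0],[0,0,0],[0,0,0]]}'
python3 plan.py 350 1
```

```text
clock: 18.2
tool_pos: [0.4949, -0.2419, 0.1418]
eef_rot: [0.004, 0.466, 0.885, -0.001]
ft_force: [0.2, -0.5, 0.4]
grip_width: 0.0002
clock 18.2 a 354.0 off [-0.7 -1. ] z 0.1418 F [ 0.2 -0.5  0.4] yaw 124.4 tilt [ 0.007 -0.005] Xc -0.476
[[0.16, 0.07, 0.1], [0.11, -0.04, 0.1], [0.11, -0.04, 0.1], [0.11, -0.04, 0.1], [0.11, -0.04, 0.1]] total [ 0.62 -0.1   0.52]
```

```bash
python3 -m jog '{"hand":[1,1,1],"offset":[[0,0,0.5],[0,0,0],[0,0,0]],"dr":[[0,0,0],[0,0,0],[0,0,0]]}'|grep pos
python3 -m jog '{"hand":[1,1,1],"offset":[[0.25,0,0],[0.1,0,0],[0,0,0]],"dr":[[0,0,0],[0,0,0],[0,0,0]]}'|grep force
python3 plan.py 350 1
```

```text
tool_pos: [0.4954, -0.2423, 0.1368]
ft_force: [-0.3, -0.5, 0.2]
clock 18.8 a 356.25 off [-0.  0.] z 0.1363 F [-0.3 -0.5  0.2] yaw 124.4 tilt [ 0.007 -0.005] Xc -0.473
[[0.11, -0.04, -0.01], [0.11, -0.04, -0.01], [0.11, -0.04, -0.01], [0.11, -0.04, -0.01], [0.11, -0.03, -0.01]] total [ 0.56 -0.18 -0.03]
```

```bash
python3 -m jog '{"hand":[1,1,1,1,1],"offset":[[0.12,0,0],[0.12,0,0],[0.12,0,0],[0,0,0],[0,0,0]],"dr":[[0,0,0],[0,0,0],[0,0,0],[0,0,0],[0,0,0]]}'|grep force
python3 plan.py 355 1
```

```text
ft_force: [0.9, -0.9, -0.6]
clock 19.3 a 358.5 off [0.6 0.9] z 0.1364 F [ 0.9 -0.9 -0.6] yaw 124.4 tilt [ 0.008 -0.007] Xc -0.47
[[0.07, -0.14, -0.0], [0.11, -0.03, -0.0], [0.11, -0.03, -0.0], [0.11, -0.03, -0.0], [0.11, -0.03, -0.0]] total [ 0.53 -0.27 -0.01]
```

```bash
python3 -m jog '{"hand":[1,1,1,1],"offset":[[0.1,0,0],[0.06,0,0],[0,0,0],[0,0,0]],"dr":[[0,0,0],[0,0,0],[0,0,0],[0,0,0]]}'|grep force
python3 plan.py 355 1
```

```text
ft_force: [0.7, -0.9, -1.1]
clock 19.7 a 359.75 off [1.  1.3] z 0.1364 F [ 0.7 -0.9 -1.1] yaw 124.4 tilt [ 0.009 -0.007] Xc -0.4685
[[0.06, -0.18, -0.0], [0.11, -0.03, -0.0], [0.11, -0.03, -0.0], [0.11, -0.03, -0.0], [0.11, -0.03, -0.0]] total [ 0.52 -0.3  -0.01]
```

```bash
python3 -m jog '{"hand":[1,1,1,1,1],"offset":[[-1,0,0],[-1.5,0,0],[0,0,-3],[0,0,-4.5],[0,0,-3]],"dr":[[0,0,0],[0,0,0],[0,0,0],[0,0,0],[0,0,0]]}'
python3 -m jog '{"hand":[1,1,1,1,1],"offset":[[4.5,1.5,0],[4.5,1.5,0],[4.5,1.5,0],[4.5,1.5,0],[4.5,1.5,0]],"dr":[[0,0,0],[0,0,0],[0,0,0],[0,0,0],[0,0,0]]}'
python3 -m jog '{"hand":[1,1,1,1,1],"offset":[[4.5,1.5,0],[4.5,1.5,0],[4.5,1.5,0],[0,0,0],[0,0,0]],"dr":[[0,0,0],[0,0,0],[0,0,0],[0,0,0],[0,0,0]]}'
python3 look.py 10; python3 cmp.py 10
```

```text
clock: 20.2
tool_pos: [0.5031, -0.2563, 0.2401]
eef_rot: [-0.0, 0.466, 0.885, -0.001]
ft_force: [0.5, -0.3, -0.4]
grip_width: -0.0001
clock: 20.7
tool_pos: [0.4423, -0.029, 0.2439]
eef_rot: [0.005, 0.47, 0.882, 0.0]
ft_force: [0.9, 0.0, 0.5]
grip_width: 0.0001
clock: 21.2
tool_pos: [0.402, 0.118, 0.2445]
eef_rot: [0.006, 0.467, 0.884, 0.002]
ft_force: [-0.5, -0.6, -0.4]
grip_width: -0.0001
top 0 start/now deg [-4.22 -3.65] diff (ccw lag) 0.57
top 1 start/now deg [1.27 1.51] diff (ccw lag) 0.24
top 2 start/now deg [0.28 0.69] diff (ccw lag) 0.41
top handle shift px 0.25 -0.125 score 0.995 expected for 4deg short [ 1.34 -0.97]
side 0 start/now deg [-5.7 -5. ] diff (ccw lag) 0.7
side 1 start/now deg [13.76 13.67] diff (ccw lag) -0.09
side 2 start/now deg [0.48 0.72] diff (ccw lag) 0.24
side handle shift px 0.125 0.125 score 0.991 expected for 4deg short [1.92 0.86]
```

View pics/tc10.png

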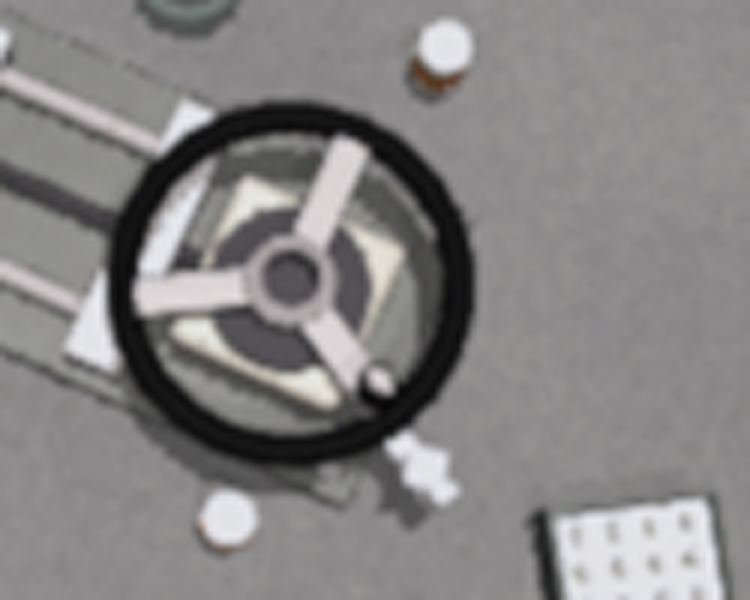

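View pics/sc10.png

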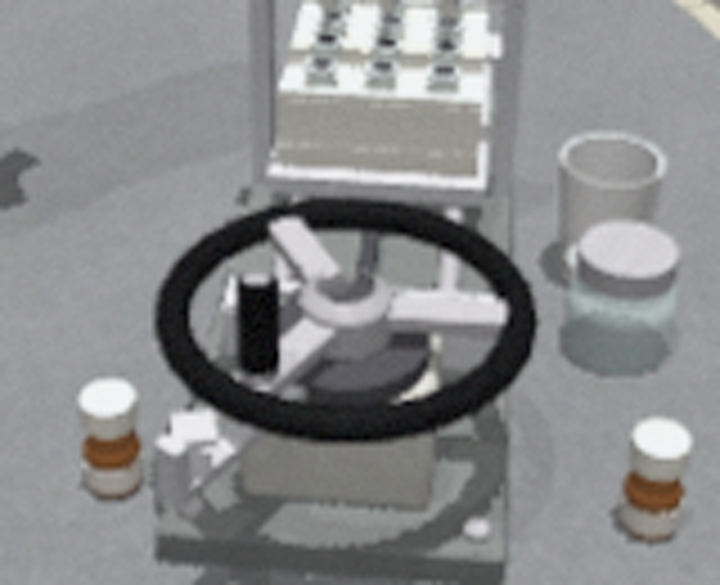

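Run:
```python
from station import *
import numpy as np
print(sense()["joint_velocities"].round(3)); print(close_job())
```

```text
[-0.029  0.002 -0.003 -0.003 -0.004  0.   ]
the job is handed in; nothing more can be done
None
```

I pushed the hand wheel clockwise through one full turn by its upright handle and handed the job in at about 21.3 s. The closed fingers only pushed from behind, and the force readings stayed around 3 to 4 N.

I stopped about 4° short first and looked, then nudged it home and backed off.

**Handle position:** In both cameras the handle ends about 0.3 to 0.6° short of where it started, judged by its shift between the pictures. It did not run past the pointer. The spoke check was noisier, from 0.7° short to 0.1° past, and I trust it less.

**Rest of the bench:** In the last pictures the handle stands at its starting height and the rack has moved one row on. The vials, jar, beaker and tip box look unmoved where the close-ups show them. I did not check the bottle in the last pictures. The arm finished clear of the wheel, about 0.3 m away.

**Disagreements:**
- The two cameras placed the hub up to about 8 mm apart. I used a value between them, adjusted by where the finger first touched the handle.
- While pushing, the finger wandered up to about 3.5 mm off the planned circle.
- The vertical force reached about ±2.3 N, against the 8 N spring that holds the handle down.

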